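# Pin the measuring carrier in its fixture

## Task

With the push stick, not with the fingers, feed the blue carrier along the channel until its hole lies under the hole in the bridge, then lay the stick back on the table, clear of the fixture. Then take the blue-headed pin from the rack and drive it down through both holes, against the stiff plug in the base, until its head sits flush on the bridge, without forcing it. Leave the other pins and everything else where they are.

Things in the scene. Friction and masses are not known exactly. Their poses are not given: they have to be found in the camera images.
- fixture: Fixed pinning fixture; origin on the table, straight under the bridge hole; x = feed direction, z up. Dark steel base 265 x 90 x 20 mm with two steel rails 14 mm wide forming a straight channel 32 mm wide, open at both ends, from x = -165 mm (entry) to +90 mm; channel floor 20 mm, rail tops 46 mm above the table.
- bridge_hole (a point): Centre of the mouth of the hole (11 mm diameter) in the aluminium bridge, on its top face, 58 mm above the table; x = feed direction, z up. The bridge is 12 mm thick, 60 mm wide and roofs the channel from 45 mm before to 35 mm past this point. Straight below, the base has a 12 mm hole. A red line on each rail top, 50 mm past this point, is level with the carrier's red line when in line.
- channel_entry (a point): Middle of the channel floor at its entry, 165 mm before the bridge hole, 20 mm above the table.
- plug (a joint): How far the small brass plug in the base, straight under the bridge hole, has been pushed down, in m (0 to 0.010). Its top starts 16 mm above the table. It slides stiffly, taking about 14 N, and stays where it is left. A pin that is home has pushed it down by 0.008.
- carrier_hole (a point): Centre of the mouth of the vertical through-hole (11.5 mm diameter) in the loose blue carrier, on its top face, 44 mm above the table. Carrier: 90 x 30 x 24 mm, 0.2 to 0.45 kg, in the channel; x = its long axis, in the feed direction. Hole centre 25 mm ahead of the tail face, 65 mm behind the front. A red line crosses the top 50 mm ahead of the hole. It slides with 1 to 6 N and stays where left.
- carrier_tail (a point): Centre of the carrier's tail face (the face to push on), half-way up; 25 mm behind the hole, 12 mm lower than its top.
- stick_grip (a point): Push stick: middle of its upright orange grip, at a good height to grasp, 55 mm above the stick's underside. Grip 40 long x 18 wide, from 16 to 72 mm above the underside. The wooden bar below it, 20 wide x 16 mm high, runs along x from 70 mm behind this point to 115 mm ahead of it; x points to the pushing tip, z up. 0.15 kg; starts flat on the table.
- stick_tip (a point): Centre of the push stick's flat pushing end, 8 mm above its underside, 115 mm ahead of the grip.
- pin_head (a point): Centre of the blue head (24 mm diameter, 44 mm high) of the locating pin to use. Below it a steel shank 10 mm in diameter, 50 mm long, its last 6 mm tapering to 7 mm; tip 72 mm and head's underside 22 mm below this point. 0.07 kg. Hangs upright by its head in a 17 mm hole of the wooden rack.
- pin_tip (a point): Centre of the tip of the blue-headed pin's shank, 72 mm below the middle of its head. With the pin home (head on the bridge) it is 8 mm above the table.
- red_pin_head (a point): Head centre of a red-headed pin of the same form, shank 14 mm: too thick, to be left in the rack.
- yellow_pin_head (a point): Head centre of a yellow-headed pin of the same form, shank 7 mm: too thin, to be left in the rack.
- rack: Fixed light wooden pin rack, 160 (x) x 50 (y) mm, top 62 mm above the table; origin under its centre. Three holes on its x axis, at -55, 0 and +55 mm; any pin may be in any hole.
- vee: Loose steel vee block, 60 x 45 x 34 mm, origin under its centre; leave alone.
- ringgauge: Loose steel ring, 56 mm across, 18 mm high, origin under its centre; leave alone.
- case1: Loose blue flat plastic case with clear lid, 75 x 110 x 32 mm, origin under its centre; leave alone.
- case2: Another such case; leave alone.
- driver: Loose screwdriver lying behind the fixture; leave alone.
- master: Loose upright steel cylinder, 32 mm across, 50 mm high, origin under its centre; leave alone.
There are look-alikes about, which are no part of the job. What is meant by the part that bears stick_grip is not green, and is the smaller of those in its own colour.

How it is judged:
By the outcome, as a careful person would: the job done as asked, in the order asked, and still so for the second after the job is handed in, with the robot touching nothing.
It also fails if it takes over 72 s, if anything falls off the work surface, if the arm or the gripper's body presses on something with over 40 N, if the wrist force passes 120 N, or if a joint passes its speed limit or range.

## Robot

A 6-joint arm with a two-finger parallel gripper is mounted at the origin on the work surface. World frame = base frame: x ahead of the robot, y to its left, z up, the work surface at z = 0. Lengths are in m, angles in rad, forces in N, time in s.
With the tool pointing down it reaches from about 0.4 to 0.825 m from the base axis. Payload 7 kg.
Tool frame: the origin (TCP) lies between the finger pads; the fingertips stand 11 mm ahead of it and the grasp point (between the pads) lies 8 mm behind it (arm.tips_ahead is the distance from the TCP to the fingertips, in m); z points along the fingers, x is the direction in which the jaws open and shut, and the axes are right-handed (so a half turn about z gives the same grasp; the last joint's range is limited). The gripper opens to 88 mm and grips with 3 to 60 N. Pads are 19 mm wide; open, the fingers measure 130 mm over their backs; the gripper's body (78 mm by 193 mm) begins 47 mm behind the grasp point.
Start: joints at [-0.866, 0.359, 0.012, 0, -1.224, -0.288], TCP at [0.273, -0.617, 0.238] pointing down, gripper open.
Joint ranges: [-3.07, 3.07], [-1.43, 2.12], [-1.02, 1.25], [-3.03, 1.67], [-3.05, -0], [-3.03, 3.03]. Speed limits (rad/s): [2.39, 2.39, 3.01, 3.14, 3.14, 3.14].

## Interface

Orientations are given as [roll, pitch, yaw] about the fixed x, y, z axes, in that order (R = Rz(yaw) Ry(pitch) Rx(roll)).
In Python, from station import arm, optics, finder gives the robot as it stands. The module is installed in compiled form; this text tells all that it offers.
- The arm moves only by the tool apply_moves, never from a script. Its argument "increments" is one flat list of numbers, 6 for each row, row after row: the shift along the world's x, y, z in m, then the turn, a rotation vector about the world's x, y, z in rad. In form: [tx, ty, tz, rx, ry, rz, tx, ty, tz, rx, ry, rz, ...]. A call has 1 to 20 rows; each row shifts and turns the pose as measured when the row begins; what a row does not reach is not made up. A row lasts 1/12 s, in which the tool goes at most 41.7 mm and 7.16 degrees, less where a joint would pass 70% of its speed; a pose out of reach is approached as far as the arm can. A call with a gripper value outside its range is refused whole. "hand" is the closure, from 0 (fully open) to 1 (shut), set as the call begins (left out, the last holds). The fingers move at their own pace and stop on an object; "force" is the grip in N (left out, the last holds). Time passes only in rows, so rows that do not move let the fingers close. It gives the time, the measured TCP pose, the force and the opening at its end, in the units of the state.
- arm.get_state(): the state, without advancing time (a new reading comes with each control period).
- optics.grab_frame(name): name is "side" or "top"; returns the picture (480x640x3 uint8, red, green, blue); there is no depth.
- optics.camera_model(name): a dict with "fx", "fy", "cx", "cy" (pixels), "dist_coeffs" ([k1, k2, p1, p2, k3] as OpenCV has them; the pictures are not rectified), "world_to_cam" (4x4, takes a point from world to camera coordinates). Camera axes: x right, y up, looking along -z (the intrinsics and any distortion apply to the point x, -y, -z); pixel columns grow to the right and rows downward; lengths in m; the calibration is good to about 2 mm. A picture is of the moment at which its call begins. camera_model takes no time and is no camera call.
- arm.job_done(): hands the job in, once; it reports no verdict.
Trained networks look in the newest picture that a camera, given by its name, has taken for a name from the list of things; names that differ only in an ending like _2 or _b are one class to them, and where a whole thing is asked for, a point or a joint stands for the part that bears it (a point fixed in the world has none). Each returns a list of dicts, best first, with "conf" (0 to 1); they miss things now and then, are a little off and sometimes report something else, mostly with a low value. They report only what shows in the picture. A call takes as long as a camera call. They do not tell look-alikes from the thing itself.
- finder.find_in(camera, name): "box" ([left, top, right, bottom] in pixels, round what is visible of it).
- finder.landmark_of(camera, name): "point" ([column, row] in pixels: a listed point, or the origin of a listed thing).
The state is a dict: "t": time; "q": joint angles; "qd": joint speeds; "joint_efforts": joint torques, N m; "eef_pos": TCP position; "ee_rot": TCP orientation; "force": force on the tool from outside, world axes, zero at the start; "moment": the same for the moment, N m; "width": finger opening in m.
Only numpy, scipy, OpenCV 4.12 (cv2) and the standard library are available. Lean on these libraries where they do the work, as an engineer would, in place of code of your own. Each camera call takes 0.05 s, during which the arm holds its last target. There are 200 camera calls.

## Working session

There is one attempt and no reset: what is moved stays moved. The work goes in short steps, Python scripts to look and compute and a tool call to move; the robot and the scene stay as the last step left them, time stands still between calls to the robot, and variables do not carry over. Pictures are saved under pics/ and viewed, about 8 in all and at most 12, crops included, and the job is handed in when it is done.

Besides the shell and the picture viewer there is one more tool, called after "Call:" as name(argument=value, ...) on one line, values as JSON. apply_moves: Moves the arm, as the interface text tells. Its arguments: {"type":"object","properties":{"increments":{"type":"array"},"hand":{"type":"number"},"force":{"type":"number"}},"required":["increments"]}

```bash
mkdir -p pics; cat > h.py <<'E'
import numpy as np, cv2
from station import arm, optics, finder
def ray(cam,px):
    m=optics.camera_model(cam); K=np.array([[m['fx'],0,m['cx']],[0,m['fy'],m['cy']],[0,0,1.]])
    u=cv2.undistortPoints(np.array([[px]],float),K,np.array(m['dist_coeffs'],float))[0,0]
    T=np.array(m['world_to_cam']); R=T[:3,:3]; c=-R.T@T[:3,3]
    return c,R.T@np.array([u[0],-u[1],-1.])
def atz(cam,px,z):
    c,d=ray(cam,px); return c+d*(z-c[2])/d[2]
def tri(p1,p2):
    c1,d1=ray('top',p1);c2,d2=ray('side',p2)
    A=np.array([d1,-d2]).T; s=np.linalg.lstsq(A,c2-c1,rcond=None)[0]
    a=c1+s[0]*d1;b=c2+s[1]*d2
    return (a+b)/2,np.linalg.norm(a-b)
def proj(cam,P):
    m=optics.camera_model(cam); K=np.array([[m['fx'],0,m['cx']],[0,m['fy'],m['cy']],[0,0,1.]])
    T=np.array(m['world_to_cam']); p=(T[:3,:3]@np.atleast_2d(P).T).T+T[:3,3]; p=p*[1,-1,-1]
    return cv2.projectPoints(p,np.zeros(3),np.zeros(3),K,np.array(m['dist_coeffs'],float))[0][:,0]
def save(cam,name):
    im=optics.grab_frame(cam); cv2.imwrite('pics/'+name,im[:,:,::-1]); return im
E
python3 - <<'E'
from h import *
np.set_printoptions(precision=4,suppress=True)
print(arm.get_state())
Z=dict(fixture=0,bridge_hole=.058,channel_entry=.02,carrier_hole=.044,carrier_tail=.032,stick_grip=.055,stick_tip=.008,pin_head=.084,red_pin_head=.084,yellow_pin_head=.084,rack=0,vee=0)
for c in('top','side'):
    save(c,c+'0.png'); print(c,'cam at',ray(c,[320,240])[0])
    for n,z in Z.items():
        for r in finder.landmark_of(c,n)[:4]:
            print(c,n,round(r['conf'],2),np.round(r['point'],1),atz(c,r['point'],z)[:2])
E
```

```text
{'t': 0.0, 'q': array([-0.8659,  0.3594,  0.0111, -0.0004, -1.2241, -0.2881]), 'qd': array([ 0.0003, -0.001 ,  0.0024,  0.0001,  0.0001, -0.0002]), 'joint_efforts': array([  0.0003, -58.2727,  29.3063,   6.9975,   0.0071,  -0.0002]), 'eef_pos': array([ 0.2731, -0.6168,  0.2366]), 'ee_rot': array([-3.1415, -0.0016,  1.9875]), 'force': array([-0.0589,  0.4414,  0.1378]), 'moment': array([-0.0576,  0.0115,  0.0424]), 'width': 0.08735500090652379}
top cam at [ 0.3398 -0.068   1.3248]
top fixture 0.8 [275.8 206.4] [0.6174 0.0883]
top bridge_hole 0.89 [275.3 200.5] [0.6231 0.0836]
top channel_entry 0.91 [330.1 206.1] [ 0.6165 -0.0801]
top carrier_hole 0.62 [313.2 204.5] [ 0.6156 -0.0291]
top carrier_tail 0.72 [321.6 203.2] [ 0.6226 -0.0541]
top carrier_tail 0.32 [269.5 264.6] [0.4338 0.0979]
top stick_grip 0.84 [488. 269.] [ 0.4284 -0.5492]
top stick_grip 0.61 [322.2 206.5] [ 0.6076 -0.0563]
top stick_grip 0.58 [406.6 238.7] [ 0.5149 -0.3068]
top stick_grip 0.57 [441.7 331.4] [ 0.2462 -0.4078]
top stick_tip 0.75 [396.6 301.6] [ 0.3303 -0.2842]
top stick_tip 0.75 [482.4 230.8] [ 0.5498 -0.5
[... 509 characters left out ...]
6.8 251.6] [ 0.62   -0.0741]
side carrier_hole 0.75 [280.8 249. ] [ 0.6199 -0.0432]
side carrier_tail 0.63 [283.5 249.9] [ 0.6216 -0.06  ]
side stick_grip 0.98 [361.9 210. ] [ 0.5107 -0.3097]
side stick_grip 0.89 [465.9 212.7] [ 0.2507 -0.4211]
side stick_grip 0.82 [411.8 184. ] [ 0.436  -0.5466]
side stick_tip 0.8 [329.1 209.8] [ 0.6282 -0.3585]
side stick_tip 0.67 [416.2 242. ] [ 0.3469 -0.286 ]
side stick_tip 0.62 [379.4 191.9] [ 0.536  -0.5476]
side pin_head 0.83 [240.6 346.1] [0.4965 0.3305]
side red_pin_head 0.84 [274.8 356.7] [0.4318 0.3283]
side yellow_pin_head 0.84 [217.1 335.3] [0.5481 0.3243]
side rack 0.9 [245.2 380.5] [0.4956 0.3252]
side vee 0.65 [358.8 277.7] [ 0.4277 -0.0726]
```

View pics/top0.png

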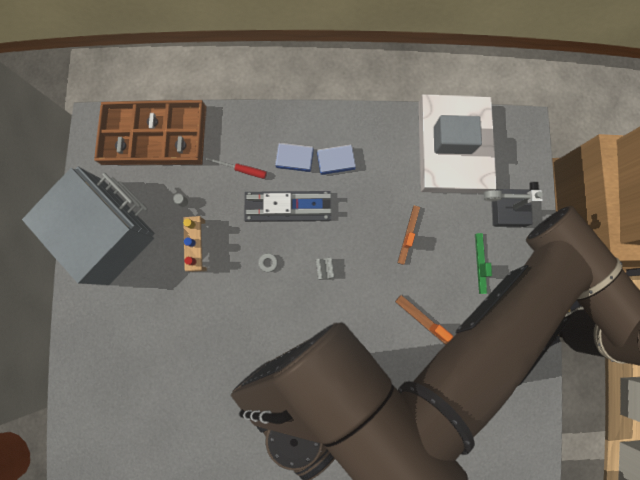

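View pics/side0.png

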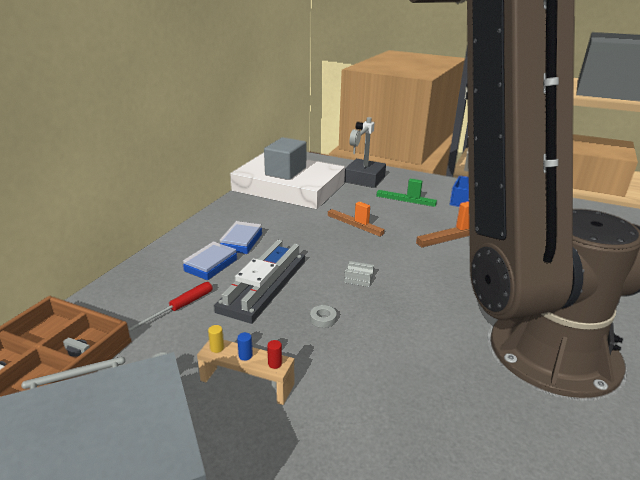

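The top view shows the fixture at about (288,206), feeding towards image left (+y), with the carrier on its right under (313,204). The rack's blue pin is at (189,243). The short orange stick (62 px, grip at 410,239) is the one to use. The long orange one at (425,320) and the green one are look-alikes. The side view agrees. Next I'll enlarge both views to refine the positions.

```bash
python3 - <<'E'
from h import *
np.set_printoptions(precision=4,suppress=True)
a=cv2.imread('pics/top0.png');b=cv2.imread('pics/side0.png')
up=lambda im,x,y,w,h,s:cv2.resize(im[y:y+h,x:x+w],None,fx=s,fy=s,interpolation=cv2.INTER_CUBIC)
A=up(a,240,185,100,40,8); B=up(b,210,240,100,80,4.); C=up(a,390,200,40,70,4)
D=up(b,320,195,70,45,4)
o=np.zeros((600,800,3),np.uint8); o[:320,:800]=A; o[320:600,:400]=B[:280]; o[320:600,400:560]=C; o[320:500,560:800]=D[:, :240]
cv2.imwrite('pics/crop0.png',o)
for n in ['bridge_hole','channel_entry','carrier_hole','carrier_tail','fixture','rack']:
    t=finder.landmark_of('top',n);s=finder.landmark_of('side',n)
    if t and s: print(n,*tri(t[0]['point'],s[0]['point']))
print('grip',*tri([406.6,238.7],[361.9,210])); print('tip',*tri([416.8,206.7],[329.1,209.8]))
for n,t,s in(('blue',[189.3,244],[240.6,346.1]),('red',[192.1,262],[274.8,356.7]),('yel',[186.3,222.3],[217.1,335.3])): print(n,*tri(t,s))
E
```

```text
bridge_hole [0.6215 0.0833 0.041 ] 0.011424844975841838
channel_entry [ 0.6198 -0.0792  0.0166] 0.005328326174902452
carrier_hole [ 0.6131 -0.0296  0.0532] 0.0011169169793157489
carrier_tail [ 0.6204 -0.0547  0.0356] 0.0029341476950087283
fixture [0.6116 0.0858 0.0048] 0.010159808827610499
rack [0.4949 0.3252 0.0001] 0.0014013802515646472
grip [ 0.5124 -0.3072  0.0562] 0.004876971765465206
tip [ 0.6218 -0.3467  0.0143] 0.00277419530788469
blue [0.4905 0.33   0.0845] 0.011029393809308743
red [0.4352 0.3197 0.0752] 0.0027742462911655415
yel [0.544  0.3351 0.0949] 0.007313682752969918
```

View pics/crop0.png

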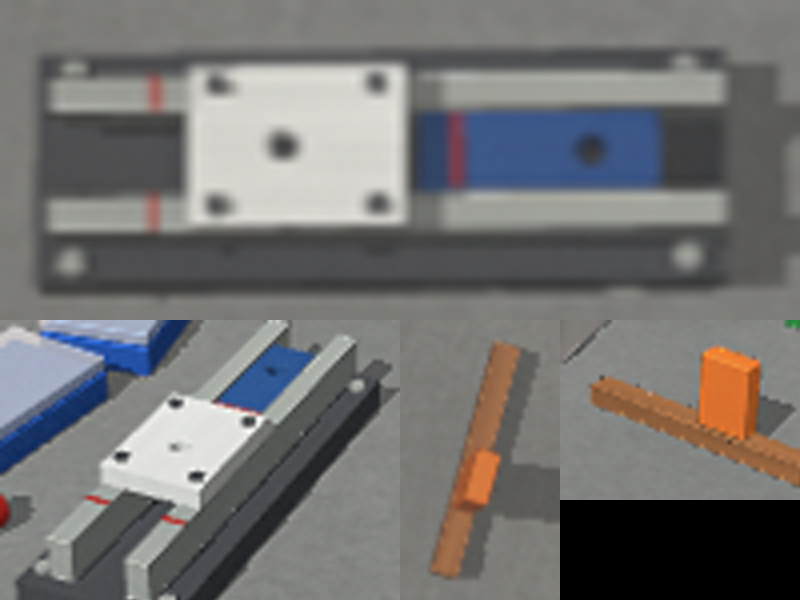

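```bash
cat > fit.py <<'E'
from h import *
from scipy.optimize import least_squares
np.set_printoptions(precision=4,suppress=True)
def fit(obs,x0):
    def W(p,M):
        c,s=np.cos(p[2]),np.sin(p[2]); M=np.array(M,float)/1000
        return M@np.array([[c,-s,0],[s,c,0],[0,0,1]]).T+[p[0],p[1],0]
    def f(p): return np.concatenate([(proj(k,W(p,[m for m,_ in o]))-np.array([q for _,q in o])).ravel() for k,o in obs.items()])
    r=least_squares(f,x0); return r.x,r.fun,W
def t(u,v): return((u+.5)/8-.5+240,(v+.5)/8-.5+185)
def s(u,v): return((u+.5)/4-.5+210,(v-320+.5)/4-.5+240)
def k(u,v): return((u-400+.5)/4-.5+390,(v-320+.5)/4-.5+200)
E
python3 - <<'E'
from fit import *
top=[((0,0,58),t(283,146)),((35,-30,58),t(188,64)),((-45,-30,58),t(408,64)),((35,30,58),t(188,226)),((-45,30,58),t(408,226)),
((-165,-30,46),t(726,72)),((-165,-16,46),t(726,106)),((-165,16,46),t(727,192)),((-165,30,46),t(727,226)),
((90,-30,46),t(50,78)),((90,-16,46),t(50,112)),((90,16,46),t(46,198)),((90,30,46),t(46,232)),((50,-23,46),t(154,93)),((50,23,46),t(153,213))]
side=[((0,0,58),s(180,447)),((35,-30,58),s(102,463)),((-45,-30,58),s(176,393)),((-45,30,58),s(266,418)),((35,30,58),s(203,490)),((50,-23,46),s(97,499)),((50,23,46),s(174,520))]
x0=[.62,.083,1.57]
for o in({'top':top},{'side':side},{'top':top,'side':side}):
    p,f,W=fit(o,x0); print('fixture',list(o),p,'rms px',f.std()); 
print(np.round(f.reshape(-1,2),1).tolist())
R=np.array([[np.cos(p[2]),-np.sin(p[2])],[np.sin(p[2]),np.cos(p[2])]])
for n,q,z in(('hole',t(591,150),.044),('tailtop',t(661,150),.044),('red',t(457,150),.044)):
    w=atz('top',q,z)[:2]; print(n,w,'in fixture',R.T@(w-p[:2]))
p,f,W=fit({'top':[((115,10,16),k(495,343)),((115,-10,16),k(520,348)),((-70,10,16),k(432,572)),((-70,-10,16),k(455,577))]},[.51,-.307,-.37])
print('stick',p,'rms',f.std(),np.round(f,1))
a=cv2.imread('pics/top0.png');b=cv2.imread('pics/side0.png')
def cen(im,box,m):
    x,y,w,h=box; c=im[y:y+h,x:x+w].astype(int); M=m(c[...,0],c[...,1],c[...,2]); v,u=np.nonzero(M); return [u.mean()+x,v.mean()+y],len(u)
col={'blue':lambda b,g,r:(b>r+50)&(b>g+30),'red':lambda b,g,r:(r>b+70)&(r>g+70),'yel':lambda b,g,r:(r>b+80)&(g>b+60)}
for n,m in col.items():
    c1,n1=cen(a,(175,210,32,65),m);c2,n2=cen(b,(195,315,105,85),m)
    print(n,np.array(c1),n1,np.array(c2),n2,*tri(c1,c2),'z.084',atz('top',c1,.086)[:2],atz('side',c2,.085)[:2])
E
```

```text
fixture ['top'] [0.6164 0.0843 1.593 ] rms px 0.20801529685654224
fixture ['side'] [0.615  0.0846 1.5952] rms px 0.4343205679857279
fixture ['top', 'side'] [0.6159 0.0843 1.5944] rms px 0.33806093812852434
[[0.1, 0.1], [0.4, 0.6], [-0.4, 0.3], [0.1, 0.1], [-0.5, -0.2], [-0.0, -0.1], [0.0, 0.2], [0.0, -0.1], [0.1, 0.3], [0.0, 0.0], [-0.0, 0.3], [0.2, -0.0], [0.2, 0.3], [0.2, 0.3], [0.1, 0.2], [0.2, -0.8], [-0.5, 0.1], [-0.6, -0.1], [0.4, -0.5], [-1.2, -0.1], [0.2, 0.1], [-0.1, 0.0]]
hole [ 0.6192 -0.0298] in fixture [-0.1141 -0.0007]
tailtop [ 0.6196 -0.056 ] in fixture [-0.1404 -0.0005]
red [0.6185 0.0205] in fixture [-0.0638 -0.0011]
stick [ 0.5122 -0.3142 -0.2793] rms 0.2897655546662441 [ 0.  -0.5  0.   0.2 -0.3 -0.2  0.3  0.5]
blue [187.4255 241.1702] 47 [244.2385 345.5862] 348 [0.4911 0.3313 0.0885] 0.0043354735568288914 z.084 [0.4934 0.3331] [0.491  0.3277]
red [187.9149 260.0851] 47 [273.9517 353.7472] 352 [0.4363 0.327  0.0882] 0.004067056918769774 z.084 [0.4384 0.3285] [0.436  0.3236]
yel [186.7692 222.    ] 52 [215.2684 338.4463] 354 [0.5467 0.3364 0.0877] 0.005991105253855751 z.084 [0.5498 0.3384] [0.5455 0.3335]
```

Call:
apply_moves(increments=[0.024, 0.0303, 0, 0, 0, -0.07, 0.024, 0.0303, 0, 0, 0, -0.07, 0.024, 0.0303, 0, 0, 0, -0.07, 0.024, 0.0303, 0, 0, 0, -0.07, 0.024, 0.0303, 0, 0, 0, -0.07, 0.024, 0.0303, 0, 0, 0, -0.07, 0.024, 0.0303, 0, 0, 0, -0.07, 0.024, 0.0303, 0, 0, 0, -0.07, 0.024, 0.0303, 0, 0, 0, -0.07, 0.024, 0.0303, 0, 0, 0, -0.07, 0, 0, 0, 0, 0, 0])

```text
t: 2.82
eef_pos: [0.5191, -0.3016, 0.2374]
ee_rot: [3.14, -0.001, 1.245]
force: [0.0, -1.1, -0.2]
width: 0.0877
```

```bash
python3 - <<'E'
from h import *
print(tri([150,235],[180,352]),tri([75,168],[20,388]))
print(arm.get_state()['q'])
save('side','side1.png')
E
```

```text
(array([0.51585989, 0.43227381, 0.14265763]), np.float64(0.03127288121826699)) (array([0.65813029, 0.61686115, 0.19556622]), np.float64(0.052661464826456915))
[-2.01483803e-01  2.36139267e-01 -1.60554110e-01 -5.39669819e-04
 -1.17232262e+00 -1.69531042e+00]
```

Call:
apply_moves(increments=[-0.007, -0.0124, 0, 0, 0, 0.047, 0, 0, -0.03, 0, 0, 0, 0, 0, -0.03, 0, 0, 0, 0, 0, -0.03, 0, 0, 0, 0, 0, -0.02, 0, 0, 0, 0, 0, 0, 0, 0, 0])

```text
t: 3.37
eef_pos: [0.5106, -0.3177, 0.1272]
ee_rot: [3.133, 0.001, 1.305]
force: [-0.9, 0.3, -0.5]
width: 0.0879
```

```bash
python3 - <<'E'
from h import *
im=save('side','side2.png'); t=save('top','top2.png')
o=np.zeros((600,800,3),np.uint8)
o[:,:400]=cv2.resize(cv2.imread('pics/side2.png')[150:250,320:420],(400,400)).repeat(1,0)[:400].copy() if 0 else 0
s=cv2.resize(cv2.imread('pics/side2.png')[130:250,310:430],(400,400),interpolation=cv2.INTER_CUBIC)
t=cv2.resize(cv2.imread('pics/top2.png')[190:290,360:460],(400,400),interpolation=cv2.INTER_CUBIC)
cv2.imwrite('pics/crop2.png',np.hstack([s,t]))
E
```

```text
(no output)
```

View pics/crop2.png

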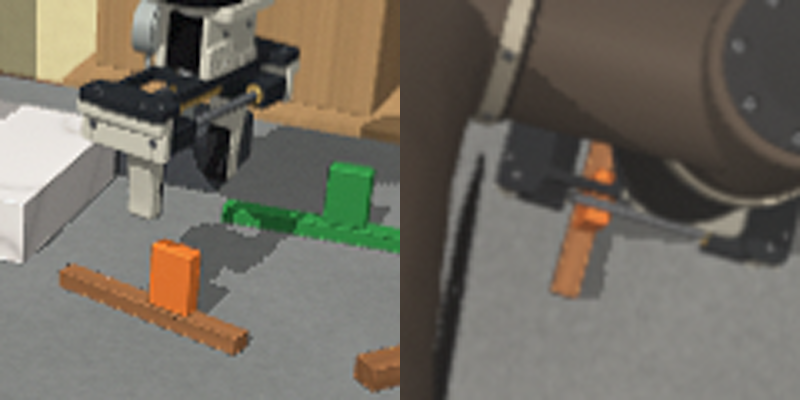

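The side crop shows the open gripper directly above the small orange grip (175,280). The top crop agrees: grip at (593,200) between the jaws. Next I go down and close.

Call:
apply_moves(increments=[0.0014, 0.0037, -0.02, 0.005, 0, -0.013, 0, 0, -0.02, 0, 0, 0, 0, 0, -0.018, 0, 0, 0, 0, 0, -0.012, 0, 0, 0, 0, 0, 0, 0, 0, 0, 0, 0, 0, 0, 0, 0])

```text
t: 3.97
eef_pos: [0.5213, -0.3199, 0.0723]
ee_rot: [3.11, -0.001, 1.294]
force: [-0.6, 1.2, 0.5]
width: 0.0876
```

Call:
apply_moves(increments=[-0.007, 0.004, -0.008, 0.03, 0, 0, 0, 0, -0.006, 0, 0, 0, 0, 0, -0.004, 0, 0, 0, 0, 0, 0, 0, 0, 0, 0, 0, 0, 0, 0, 0, 0, 0, 0, 0, 0, 0])

```text
t: 4.47
eef_pos: [0.5197, -0.3186, 0.0624]
ee_rot: [3.106, -0.027, 1.296]
force: [-0.3, -0.9, 0.9]
width: 0.0875
```

```bash
python3 - <<'E'
from h import *
for i in range(3):
    s=arm.get_state(); print(np.round(s['eef_pos'],4),np.round(s['ee_rot'],4),np.round(s['q'],4),np.round(s['qd'],3)); optics.grab_frame('side')
E
```

```text
[ 0.5197 -0.3186  0.0624] [ 3.1058 -0.0267  1.2955] [-0.2464  0.4029 -0.3533 -0.0365 -0.7784 -1.5746] [ 0.001 -0.009  0.008  0.011 -0.002 -0.008]
[ 0.5198 -0.3186  0.0625] [ 3.1055 -0.0267  1.2957] [-0.2463  0.4028 -0.3532 -0.0365 -0.7783 -1.5746] [ 0.002  0.003 -0.001 -0.006  0.001  0.003]
[ 0.5197 -0.3185  0.0623] [ 3.1058 -0.0269  1.2956] [-0.2464  0.4029 -0.3533 -0.0368 -0.7783 -1.5744] [-0.002  0.006 -0.004 -0.006  0.002  0.003]
```

Call:
apply_moves(increments=[-0.0077, 0.0046, -0.015, -0.0164, 0.0415, 0])

```text
t: 4.7
eef_pos: [0.514, -0.3153, 0.0499]
ee_rot: [3.135, 0.0, 1.295]
force: [1.4, 0.4, -0.0]
width: 0.0876
```

Call:
apply_moves(increments=[0, 0, 0, 0, 0, 0])

```text
t: 4.78
eef_pos: [0.5121, -0.3142, 0.0477]
ee_rot: [3.141, 0.001, 1.294]
force: [-1.5, -0.3, -0.8]
width: 0.0873
```

Call:
apply_moves(increments=[0, 0, 0, 0, 0, 0, 0, 0, 0, 0, 0, 0, 0, 0, 0, 0, 0, 0, 0, 0, 0, 0, 0, 0, 0, 0, 0, 0, 0, 0, 0, 0, 0, 0, 0, 0, 0, 0, 0, 0, 0, 0, 0, 0, 0, 0, 0, 0], hand=1, force=35)

```text
t: 5.45
eef_pos: [0.5139, -0.3149, 0.05]
ee_rot: [3.136, -0.001, 1.295]
force: [-0.5, -1.0, 0.2]
width: 0.04
```

Call:
apply_moves(increments=[0, 0, -0.002, 0, 0, 0, 0, 0, 0, 0, 0, 0, 0, 0, 0, 0, 0, 0, 0, 0, 0, 0, 0, 0, 0, 0, 0, 0, 0, 0, 0, 0, 0, 0, 0, 0, 0, 0, 0, 0, 0, 0])

```text
t: 6.03
eef_pos: [0.5139, -0.315, 0.0478]
ee_rot: [3.136, -0.001, 1.295]
force: [-0.7, 0.6, 0.7]
width: 0.0176
```

Call:
apply_moves(increments=[0, 0, 0.02, 0, 0, 0, 0, 0, 0.025, 0, 0, 0, 0, 0, 0.025, 0, 0, 0, 0.0064, 0.0064, 0, 0, 0, 0.11, 0.0064, 0.0064, 0, 0, 0, 0.11, 0.0064, 0.0064, 0, 0, 0, 0.11, 0.0064, 0.0064, 0, 0, 0, 0.11, 0.0064, 0.0064, 0, 0, 0, 0.11, 0.0064, 0.0064, 0, 0, 0, 0.11, 0.0064, 0.0064, 0, 0, 0, 0.11, 0.0064, 0.0064, 0, 0, 0, 0.11, 0.0064, 0.0064, 0, 0, 0, 0.11, 0.0064, 0.0064, 0, 0, 0, 0.11, 0.0064, 0.0064, 0, 0, 0, 0.11, 0.0064, 0.0064, 0, 0, 0, 0.11, 0.0064, 0.0064, 0, 0, 0, 0.11, 0.0064, 0.0064, 0, 0, 0, 0.11, 0, 0, 0, 0, 0, 0])

```text
t: 7.53
eef_pos: [0.6009, -0.2191, 0.1153]
ee_rot: [-3.14, -0.007, 2.908]
force: [0.6, -0.1, -1.6]
width: 0.0175
```

Call:
apply_moves(increments=[0.008, 0.005, 0, 0, 0, 0.1, 0.008, 0.005, 0, 0, 0, 0.1, 0, 0, 0, 0, 0, 0, 0, 0, 0, 0, 0, 0])

```text
t: 7.87
eef_pos: [0.6154, -0.2087, 0.1137]
ee_rot: [-3.141, -0.011, 3.103]
force: [-0.1, 0.4, -2.0]
width: 0.018
```

Call:
apply_moves(increments=[0.0073, 0.003, -0.02, 0, -0.011, 0.062, 0, 0, 0, 0, 0, 0])

```text
t: 8.03
eef_pos: [0.6219, -0.2062, 0.0936]
ee_rot: [-3.141, 0.001, -3.126]
force: [-1.3, 0.3, -2.3]
width: 0.0176
```

```bash
python3 - <<'E'
from h import *
s=arm.get_state(); print(np.round(s['eef_pos'],4),np.round(s['ee_rot'],4),s['force'])
save('side','side3.png'); save('top','top3.png')
s=cv2.resize(cv2.imread('pics/side3.png')[170:320,210:410],(800,600),interpolation=cv2.INTER_CUBIC)[:, :]
t=cv2.resize(cv2.imread('pics/top3.png')[180:240,240:440],(800,240),interpolation=cv2.INTER_CUBIC)
cv2.imwrite('pics/crop3.png',np.vstack([t,cv2.resize(s,(480,360)).copy() if 0 else cv2.copyMakeBorder(cv2.resize(s,(480,360)),0,0,0,320,cv2.BORDER_CONSTANT)]))
E
```

```text
[ 0.6219 -0.2062  0.0936] [-3.1409e+00  8.0000e-04 -3.1262e+00] [-1.30490825  0.30425014 -2.33403703]
```

View pics/crop3.png

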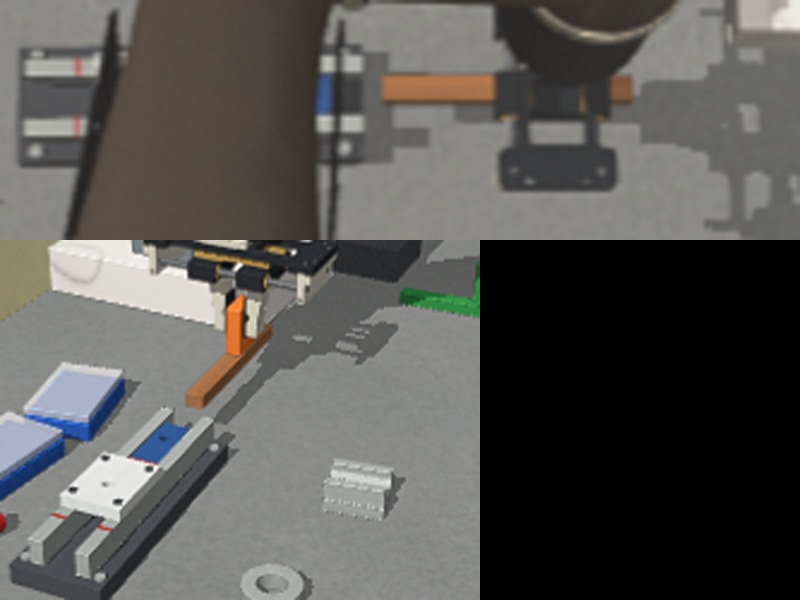

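The stick is held level and in line with the channel. Its tip is at top px ≈(335.6,201.9), just outside the entry. I'll measure its line.

```bash
python3 - <<'E'
from h import *
im=cv2.imread('pics/top3.png').astype(int); 
b,g,r=im[...,0],im[...,1],im[...,2]; M=(r>b+45)&(r>g+20); 
p=np.array([.6159,.0843]);R=np.array([[np.cos(1.5944),-np.sin(1.5944)],[np.sin(1.5944),np.cos(1.5944)]])
for x in (338,345,352,359,394,397):
    v=np.nonzero(M[190:215,x])[0]+190; w=atz('top',[x,v.mean()],.062)[:2]; print(x,v.min(),v.max(),w,R.T@(w-p))
v,u=np.nonzero(M[190:215,325:430]); u+=325
print(u.min(),u.max(),R.T@(atz('top',[u.min()-.5,202],.062)[:2]-p),R.T@(atz('top',[u.max()+.5,202],.062)[:2]-p))
E
```

```text
338 199 204 [ 0.62190747 -0.10293047] [-0.1873201  -0.00158688]
345 199 204 [ 0.62223855 -0.1236537 ] [-0.20804538 -0.00142877]
352 199 204 [ 0.62257609 -0.14438333] [-0.22877719 -0.00127696]
359 199 204 [ 0.62292016 -0.16512295] [-0.24951916 -0.00113145]
394 199 204 [ 0.62474169 -0.26909936] [-0.3535096  -0.00049848]
397 199 204 [ 0.62490593 -0.27804252] [-0.36245415 -0.0004516 ]
335 397 [-1.76941597e-01 -1.55137477e-04] [-0.36389464  0.00107224]
```

Call:
apply_moves(increments=[0.0007, 0, -0.022, 0, 0, 0.006, 0, 0, 0, 0, 0, 0, 0, 0, 0, 0, 0, 0])

```text
t: 8.38
eef_pos: [0.6246, -0.2086, 0.0788]
ee_rot: [-3.138, 0.007, -3.131]
force: [-0.3, 0.5, -0.7]
width: 0.0181
```

Call:
apply_moves(increments=[-0.0002, 0.01, 0, 0, 0, 0, -0.0002, 0.01, 0, 0, 0, 0, 0, 0, 0, 0, 0, 0])

```text
t: 8.63
eef_pos: [0.6244, -0.1883, 0.0819]
ee_rot: [-3.138, 0.009, -3.137]
force: [-0.2, -0.6, -1.2]
width: 0.018
```

Call:
apply_moves(increments=[-0.002, 0, -0.011, 0, 0.009, 0.013, 0, 0, 0, 0, 0, 0])

```text
t: 8.8
eef_pos: [0.6231, -0.1871, 0.0723]
ee_rot: [-3.138, 0.002, -3.122]
force: [-0.8, 0.5, -2.0]
width: 0.0179
```

Call:
apply_moves(increments=[-0.0001, 0.008, 0, 0, 0, 0, -0.0002, 0.008, 0, 0, 0, 0])

```text
t: 8.97
eef_pos: [0.6227, -0.1712, 0.0721]
ee_rot: [-3.137, 0.002, -3.123]
force: [-0.4, -0.0, -1.4]
width: 0.0178
```

Call:
apply_moves(increments=[-0.0002, 0.008, 0, 0, 0, 0, -0.0002, 0.008, 0, 0, 0, 0, -0.0002, 0.008, 0, 0, 0, 0, -0.0002, 0.008, 0, 0, 0, 0, -0.0002, 0.008, 0, 0, 0, 0, -0.0002, 0.008, 0, 0, 0, 0])

```text
t: 9.47
eef_pos: [0.6212, -0.119, 0.0724]
ee_rot: [-3.136, 0.001, -3.123]
force: [1.4, -2.1, -1.8]
width: 0.0179
```

```bash
python3 - <<'E'
from h import *
print(np.round(finder.landmark_of('side','carrier_hole')[0]['point'],1))
s=arm.get_state();print(s['eef_pos'],s['ee_rot'],s['force'])
E
```

```text
[280.3 246.9]
[ 0.62127694 -0.11757807  0.07240929] [-3.13604706e+00  1.36243834e-03 -3.12201234e+00] [-0.16587068  0.60358643 -1.94862391]
```

Call:
apply_moves(increments=[-0.0002, 0.008, 0, 0, 0, 0, -0.0002, 0.008, 0, 0, 0, 0, -0.0002, 0.008, 0, 0, 0, 0, -0.0002, 0.008, 0, 0, 0, 0, -0.0002, 0.008, 0, 0, 0, 0, -0.0002, 0.004, 0, 0, 0, 0])

```text
t: 10.02
eef_pos: [0.6197, -0.0695, 0.0725]
ee_rot: [-3.136, 0.001, -3.122]
force: [-0.4, -2.3, -0.7]
width: 0.0176
```

```bash
cat > red.py <<'E'
from fit import *
import sys
# red-line positions (fixture s, mm) from side and top pictures
n=sys.argv[1]; p=np.array([.6159,.0843]);c,s_=np.cos(1.5944),np.sin(1.5944);R=np.array([[c,-s_],[s_,c]])
for cam in('side','top'):
    im=save(cam,cam+n+'.png').astype(int); r,g,b=im[...,0],im[...,1],im[...,2]; w=np.clip(r-(g+b)/2-15,0,None)
    for lab,y,z in(('rail-',-.023,.046),('carrier',0,.044),('rail+',.023,.046)):
        best=[]
        for yy in np.linspace(y-.004,y+.004,9):
            S=np.linspace(-.09 if lab=='carrier' else .035,.085 if lab=='carrier' else .065,400)
            P=np.c_[(R@np.array([S,0*S+yy])).T+p,0*S+z]; q=proj(cam,P).astype(np.float32)
            v=cv2.remap(w.astype(np.float32),q[:,0].reshape(1,-1),q[:,1].reshape(1,-1),cv2.INTER_LINEAR)[0]
            if v.max()>25:
                k=np.abs(S-S[v.argmax()])<.008; best.append((v[k]*S[k]).sum()/v[k].sum()*1000)
        print(cam,lab,np.round(np.mean(best),2) if best else None,len(best))
st=arm.get_state();print(np.round(st['t'],2),np.round(st['eef_pos'],4),np.round(st['ee_rot'],3),np.round(st['force'],1))
a=cv2.resize(cv2.imread(f'pics/side{n}.png')[235:325,210:310],(600,540),interpolation=cv2.INTER_CUBIC);cv2.imwrite(f'pics/crop{n}.png',a)
E
python3 red.py 4
```

```text
side rail- 50.32 9
side carrier -76.29 9
side rail+ 50.15 9
top rail- None 0
top carrier -79.22 9
top rail+ None 0
10.12 [ 0.6198 -0.0694  0.0725] [-3.136  0.001 -3.121] [ 0.6  0.  -0.7]
```

View pics/crop4.png

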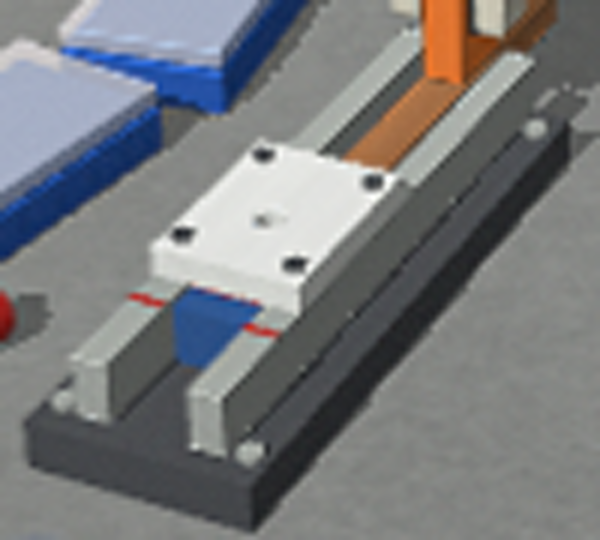

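The carrier's red line is just coming out from under the bridge (crop ≈(225,295)). It needs roughly 14 mm more, so I push most of that and measure again.

Call:
apply_moves(increments=[-0.0001, 0.006, 0, 0, 0, 0, -0.0001, 0.004, 0, 0, 0, 0])

```text
t: 10.28
eef_pos: [0.6196, -0.0595, 0.0726]
ee_rot: [-3.136, 0.001, -3.122]
force: [-0.4, -3.3, -1.3]
width: 0.0176
```

```bash
sed -i "s/-.09 if lab=='carrier'/.036 if lab=='carrier'/; s/.085 if lab=='carrier'/.065 if lab=='carrier'/" red.py; python3 red.py 5
```

```text
side rail- 50.33 9
side carrier 42.35 9
side rail+ 50.15 9
top rail- None 0
top carrier None 0
top rail+ None 0
10.38 [ 0.6196 -0.0591  0.0726] [-3.136  0.001 -3.121] [-0.6  0.3 -1.8]
```

Call:
apply_moves(increments=[-0.0001, 0.003, 0, 0, 0, 0])

```text
t: 10.47
eef_pos: [0.6195, -0.0565, 0.0726]
ee_rot: [-3.136, 0.001, -3.121]
force: [-0.9, -2.3, -0.2]
width: 0.0177
```

```bash
python3 red.py 6
```

```text
side rail- 50.33 9
side carrier 45.41 9
side rail+ 50.15 9
top rail- None 0
top carrier None 0
top rail+ 51.0 3
10.57 [ 0.6195 -0.0559  0.0725] [-3.136  0.001 -3.121] [ 0.3  0.1 -1.6]
```

View pics/crop6.png

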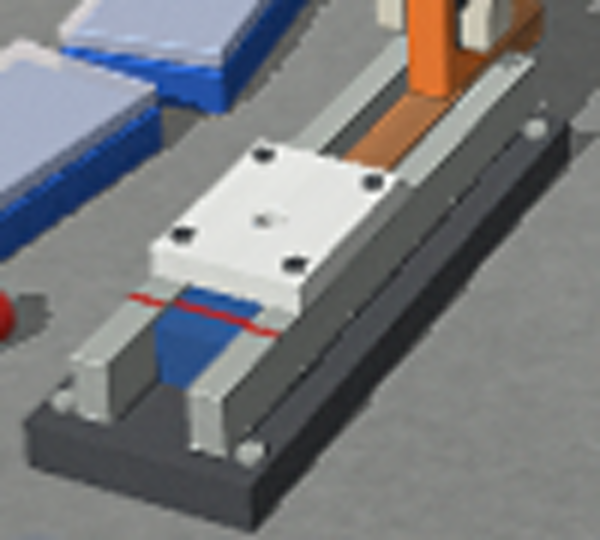

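```bash
python3 - <<'E'
from fit import *
p=np.array([.6159,.0843]);c,s_=np.cos(1.5944),np.sin(1.5944);R=np.array([[c,-s_],[s_,c]])
im=cv2.imread('pics/side6.png').astype(np.float32)
for y,z in((-.008,.044),(0,.044),(.008,.044),(-.023,.046),(.023,.046)):
    S=np.arange(.034,.076,.002); P=np.c_[(R@np.array([S,0*S+y])).T+p,0*S+z]; q=proj('side',P).astype(np.float32)
    v=cv2.remap(im,q[:,:1].T.copy(),q[:,1:].T.copy(),cv2.INTER_LINEAR)[0]
    print(y); print((S*1000).astype(int).tolist()); print('r',v[:,2].astype(int).tolist()); print('b',v[:,0].astype(int).tolist())
C=np.array([[65,-15,44],[65,15,44],[60.2,-15,44],[60.2,15,44],[50,0,44],[45.2,0,44]])/1000
P=np.c_[(R@C[:,:2].T).T+p,C[:,2]]; print((proj('side',P)-[210,235])*6)
E
```

```text
-0.008
[34, 36, 38, 40, 42, 44, 46, 48, 50, 52, 54, 56, 58, 60, 62, 64, 66, 68, 70, 72, 74]
r [89, 55, 43, 53, 75, 126, 159, 105, 51, 44, 47, 49, 49, 47, 43, 41, 41, 48, 67, 79, 82]
b [162, 153, 150, 147, 134, 88, 58, 101, 145, 150, 148, 147, 147, 143, 135, 133, 136, 130, 109, 92, 85]
0
[34, 36, 38, 40, 42, 44, 46, 48, 50, 52, 54, 56, 58, 60, 62, 64, 66, 68, 70, 72, 74]
r [79, 42, 42, 53, 72, 111, 142, 104, 57, 46, 49, 49, 48, 46, 45, 44, 44, 44, 43, 44, 44]
b [159, 148, 150, 148, 135, 98, 73, 102, 139, 149, 148, 147, 146, 142, 136, 133, 133, 133, 133, 134, 134]
0.008
[34, 36, 38, 40, 42, 44, 46, 48, 50, 52, 54, 56, 58, 60, 62, 64, 66, 68, 70, 72, 74]
r [91, 46, 43, 51, 79, 121, 139, 106, 61, 44, 47, 49, 49, 48, 46, 44, 44, 44, 43, 43, 43]
b [164, 151, 149, 146, 127, 91, 72, 101, 140, 152, 151, 149, 149, 146, 139, 134, 133, 134, 133, 133, 133]
-0.023
[34, 36, 38, 40, 42, 44, 46, 48, 50, 52, 54, 56, 58, 60, 62, 64, 66, 68, 70, 72, 74]
r [202, 183, 166, 159, 160, 161, 163, 170, 173, 169, 163, 161, 161, 163, 164, 164, 163, 163, 163, 163, 163]
b [199, 182, 165, 160, 162, 164, 150, 106, 68, 84, 136, 163, 164, 164, 163, 163, 162, 162, 163, 163, 163]
0.023
[34, 36, 38, 40, 42, 44, 46, 48, 50, 52, 54, 56, 58, 60, 62, 64, 66, 68, 70, 72, 74]
r [195, 174, 163, 159, 160, 161, 164, 168, 174, 173, 164, 162, 162, 163, 164, 164, 164, 164, 164, 164, 165]
b [193, 173, 163, 160, 162, 160, 141, 117, 85, 89, 138, 166, 165, 163, 162, 162, 162, 163, 162, 162, 163]
[[142.1083 328.9171]
 [216.5927 349.6642]
 [149.2719 321.7334]
 [223.5468 342.3412]
 [201.0782 316.7516]
 [207.9786 309.662 ]]
```

Call:
apply_moves(increments=[-0.0001, 0.004, 0, 0, 0, 0])

```text
t: 10.65
eef_pos: [0.6194, -0.0524, 0.0726]
ee_rot: [-3.136, 0.001, -3.122]
force: [-0.1, -2.7, -0.6]
width: 0.0177
```

```bash
python3 red.py 7
```

```text
side rail- 50.32 9
side carrier 49.42 9
side rail+ 50.16 9
top rail- None 0
top carrier 50.35 9
top rail+ 50.22 9
10.75 [ 0.6194 -0.0516  0.0725] [-3.136  0.001 -3.121] [-0.4 -0.9 -0.6]
```

The top view now puts the carrier line at 50.4 mm against 50.2 mm for the rail. The side view gives 49.4 against 50.2. I withdraw the stick along the channel and check again with a clear view.

Call:
apply_moves(increments=[0.0003, -0.012, 0, 0, 0, 0, 0.0003, -0.012, 0, 0, 0, 0, 0.0003, -0.012, 0, 0, 0, 0, 0.0003, -0.012, 0, 0, 0, 0, 0.0003, -0.012, 0, 0, 0, 0, 0.0003, -0.012, 0, 0, 0, 0, 0.0003, -0.012, 0, 0, 0, 0, 0.0003, -0.012, 0, 0, 0, 0, 0.0003, -0.012, 0, 0, 0, 0, 0.0003, -0.012, 0, 0, 0, 0, 0.0003, -0.012, 0, 0, 0, 0, 0.0003, -0.012, 0, 0, 0, 0, 0.0003, -0.012, 0, 0, 0, 0, 0, 0, 0, 0, 0, 0])

```text
t: 11.92
eef_pos: [0.623, -0.225, 0.072]
ee_rot: [-3.138, 0.002, -3.123]
force: [0.7, 0.2, -1.9]
width: 0.0181
```

```bash
python3 red.py 8
```

```text
side rail- 50.33 9
side carrier 50.82 9
side rail+ 50.19 9
top rail- 50.0 9
top carrier 50.36 9
top rail+ 50.2 9
12.02 [ 0.6229 -0.2235  0.0719] [-3.138  0.002 -3.123] [ 0.2 -0.4 -1.5]
```

Call:
apply_moves(increments=[-0.015, -0.011, 0.003, 0, 0, 0, -0.015, -0.011, 0.003, 0, 0, 0, -0.015, -0.011, 0, 0, 0, 0, -0.015, -0.011, 0, 0, 0, 0, -0.015, -0.011, 0, 0, 0, 0, -0.012, -0.008, 0, 0, 0, 0, 0, 0, 0, 0, 0, 0, 0, 0, 0, 0, 0, 0])

```text
t: 12.68
eef_pos: [0.526, -0.2905, 0.0786]
ee_rot: [-3.138, 0.002, -3.121]
force: [0.1, -0.6, -1.3]
width: 0.0182
```

Call:
apply_moves(increments=[0, 0, -0.012, 0, 0, 0, 0, 0, -0.012, 0, 0, 0, 0, 0, 0, 0, 0, 0, 0, 0, 0, 0, 0, 0])

```text
t: 13.02
eef_pos: [0.5263, -0.2919, 0.0557]
ee_rot: [-3.137, 0.005, -3.122]
force: [-0.4, -0.8, -1.2]
width: 0.0177
```

Call:
apply_moves(increments=[0, 0, -0.006, 0, 0, 0, 0, 0, 0, 0, 0, 0])

```text
t: 13.18
eef_pos: [0.5269, -0.2918, 0.0499]
ee_rot: [-3.137, 0.006, -3.122]
force: [-0.3, 0.2, -1.8]
width: 0.0178
```

Call:
apply_moves(increments=[0, 0, -0.003, 0, 0, 0])

```text
t: 13.27
eef_pos: [0.5279, -0.2922, 0.0478]
ee_rot: [-3.136, 0.007, -3.121]
force: [0.2, -5.9, 9.5]
width: 0.0177
```

Call:
apply_moves(increments=[0, 0, 0.0008, 0, 0, 0, 0, 0, 0, 0, 0, 0, 0, 0, 0, 0, 0, 0, 0, 0, 0, 0, 0, 0, 0, 0, 0, 0, 0, 0, 0, 0, 0, 0, 0, 0], hand=0.4)

```text
t: 13.77
eef_pos: [0.5295, -0.2922, 0.0499]
ee_rot: [-3.135, 0.01, -3.12]
force: [-0.1, 0.1, -0.3]
width: 0.0501
```

Call:
apply_moves(increments=[0, 0, 0.02, 0, 0, 0, 0, 0, 0.035, 0, 0, 0, 0, 0, 0.035, 0, 0, 0, 0, 0, 0.03, 0, 0, 0, 0, 0, 0, 0, 0, 0])

```text
t: 14.18
eef_pos: [0.5262, -0.2915, 0.1718]
ee_rot: [-3.137, 0.002, -3.12]
force: [0.7, -0.8, 1.0]
width: 0.0527
```

Call:
apply_moves(increments=[-0.0022, 0.038, 0.004, 0, 0, -0.05, -0.0022, 0.038, 0.004, 0, 0, -0.05, -0.0022, 0.038, 0.004, 0, 0, -0.05, -0.0022, 0.038, 0.004, 0, 0, -0.05, -0.0022, 0.038, 0.004, 0, 0, -0.05, -0.0022, 0.038, 0.004, 0, 0, -0.05, -0.0022, 0.038, 0, 0, 0, -0.05, -0.0022, 0.038, 0, 0, 0, -0.05, -0.0022, 0.038, 0, 0, 0, -0.05, -0.0022, 0.038, 0, 0, 0, -0.05, -0.0022, 0.038, 0, 0, 0, -0.05, -0.0022, 0.038, 0, 0, 0, -0.05, -0.0022, 0.038, 0, 0, 0, -0.05, -0.0022, 0.038, 0, 0, 0, -0.05, -0.0022, 0.038, 0, 0, 0, -0.05, 0, 0, 0, 0, 0, 0])

```text
t: 15.52
eef_pos: [0.4871, 0.3026, 0.2001]
ee_rot: [3.138, 0.011, 2.368]
force: [0.9, -0.6, 0.4]
width: 0.052
```

Call:
apply_moves(increments=[0, 0, 0, 0, 0, 0])

```text
t: 15.6
eef_pos: [0.4865, 0.3043, 0.1995]
ee_rot: [3.139, 0.011, 2.37]
force: [-0.2, -0.6, -0.6]
width: 0.0527
```

Call:
apply_moves(increments=[0.0045, 0.0235, -0.02, 0.0077, 0.0079, -0.014, 0, 0, -0.025, 0, 0, 0, 0, 0, -0.025, 0, 0, 0, 0, 0, 0, 0, 0, 0])

```text
t: 15.93
eef_pos: [0.4916, 0.3287, 0.1289]
ee_rot: [3.134, -0.001, 2.358]
force: [-0.9, -1.3, -0.7]
width: 0.0523
```

```bash
python3 - <<'E'
from h import *
s=arm.get_state(); print(np.round(s['eef_pos'],4),np.round(s['ee_rot'],4))
save('side','side9.png'); save('top','top9.png')
s=cv2.resize(cv2.imread('pics/side9.png')[240:420,150:330],(400,400),interpolation=cv2.INTER_CUBIC)
t=cv2.resize(cv2.imread('pics/top9.png')[180:290,130:240],(400,400),interpolation=cv2.INTER_CUBIC)
cv2.imwrite('pics/crop9.png',np.hstack([s,t]))
E
```

```text
[0.4916 0.3287 0.1289] [ 3.1343e+00 -9.0000e-04  2.3576e+00]
```

View pics/crop9.png

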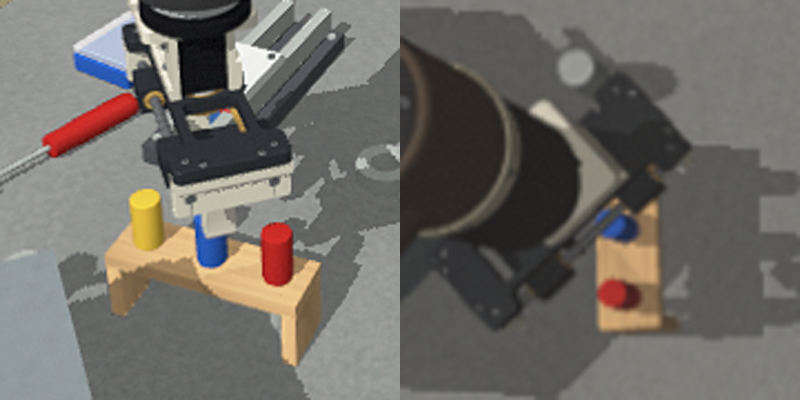

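The jaws straddle the blue head (side crop (210,235)) and are clear of the red and yellow heads. Going down.

Call:
apply_moves(increments=[-0.0005, -0.0005, -0.015, -0.004, 0.004, 0, 0, 0, -0.015, 0, 0, 0, 0, 0, -0.012, 0, 0, 0, 0, 0, 0, 0, 0, 0])

```text
t: 16.37
eef_pos: [0.4967, 0.3301, 0.0977]
ee_rot: [3.124, 0.001, 2.358]
force: [-0.4, 0.3, 0.2]
width: 0.0528
```

Call:
apply_moves(increments=[0, 0, 0, 0, 0, 0])

```text
t: 16.45
eef_pos: [0.4975, 0.3301, 0.0991]
ee_rot: [3.123, 0.001, 2.358]
force: [0.0, 0.9, 0.7]
width: 0.0527
```

Call:
apply_moves(increments=[-0.0063, -0.0018, -0.017, -0.0128, 0.0127, 0, 0, 0, 0, 0, 0, 0])

```text
t: 16.62
eef_pos: [0.4923, 0.3289, 0.0848]
ee_rot: [3.137, 0.001, 2.357]
force: [-1.3, -0.2, -0.8]
width: 0.0524
```

Call:
apply_moves(increments=[0, 0, 0, 0, 0, 0, 0, 0, 0, 0, 0, 0, 0, 0, 0, 0, 0, 0, 0, 0, 0, 0, 0, 0, 0, 0, 0, 0, 0, 0, 0, 0, 0, 0, 0, 0, 0, 0, 0, 0, 0, 0], hand=1, force=30)

```text
t: 17.2
eef_pos: [0.4942, 0.3304, 0.0894]
ee_rot: [3.131, 0.001, 2.358]
force: [0.2, 0.1, -0.7]
width: 0.0229
```

Call:
apply_moves(increments=[0, 0, 0, 0, 0, 0, 0, 0, 0.01, 0, 0, 0, 0, 0, 0.02, 0, 0, 0, 0, 0, 0.025, 0, 0, 0, 0, 0, 0.025, 0, 0, 0, 0, 0, 0.01, 0, 0, 0, 0, 0, 0, 0, 0, 0])

```text
t: 17.78
eef_pos: [0.4931, 0.3288, 0.1846]
ee_rot: [3.135, 0.002, 2.358]
force: [-0.1, 0.3, -0.7]
width: 0.0228
```

Call:
apply_moves(increments=[0.012, -0.023, 0, 0, 0, 0, 0.012, -0.023, 0, 0, 0, 0, 0.012, -0.023, 0, 0, 0, 0, 0.012, -0.023, 0, 0, 0, 0, 0.012, -0.023, 0, 0, 0, 0, 0.012, -0.023, 0, 0, 0, 0, 0.012, -0.023, 0, 0, 0, 0, 0.012, -0.023, 0, 0, 0, 0, 0.012, -0.023, 0, 0, 0, 0, 0.008, -0.02, 0, 0, 0, 0, 0, 0, 0, 0, 0, 0, 0, 0, 0, 0, 0, 0])

```text
t: 18.78
eef_pos: [0.6099, 0.0911, 0.1817]
ee_rot: [3.137, -0.002, 2.361]
force: [-0.6, 0.6, -0.5]
width: 0.0232
```

Call:
apply_moves(increments=[0.006, -0.0068, -0.025, 0, 0, 0, 0, 0, 0, 0, 0, 0, 0, 0, 0, 0, 0, 0])

```text
t: 19.03
eef_pos: [0.6158, 0.0847, 0.1563]
ee_rot: [3.137, -0.002, 2.361]
force: [-0.0, 0.5, 0.6]
width: 0.0233
```

```bash
python3 - <<'E'
from h import *
s=arm.get_state(); print(np.round(s['eef_pos'],4),np.round(s['ee_rot'],4))
save('side','side10.png'); save('top','top10.png')
for n in('pin_tip','pin_head','bridge_hole'): print(n,[(np.round(r['point'],1),round(r['conf'],2)) for r in finder.landmark_of('side',n)[:2]])
P=s['eef_pos']+[0,0,-.0774]; print('pred tip px',proj('side',P),'hole px',proj('side',[.6159,.0843,.058]))
cv2.imwrite('pics/crop10.png',cv2.resize(cv2.imread('pics/side10.png')[215:305,210:310],(800,600)[:1]+(720,),interpolation=cv2.INTER_CUBIC)[:600])
E
```

```text
[0.6158 0.0847 0.1563] [ 3.1371e+00 -1.7000e-03  2.3608e+00]
pin_tip [(array([256.1, 262. ]), 0.69), (array([354.9, 212.6]), 0.24)]
pin_head [(array([257.1, 232.7]), 0.52)]
bridge_hole [(array([252.2, 273.7]), 0.84), (array([275.7, 356.9]), 0.7)]
pred tip px [[254.35738046 262.62087428]] hole px [[254.8251452  270.57081037]]
```

View pics/crop10.png

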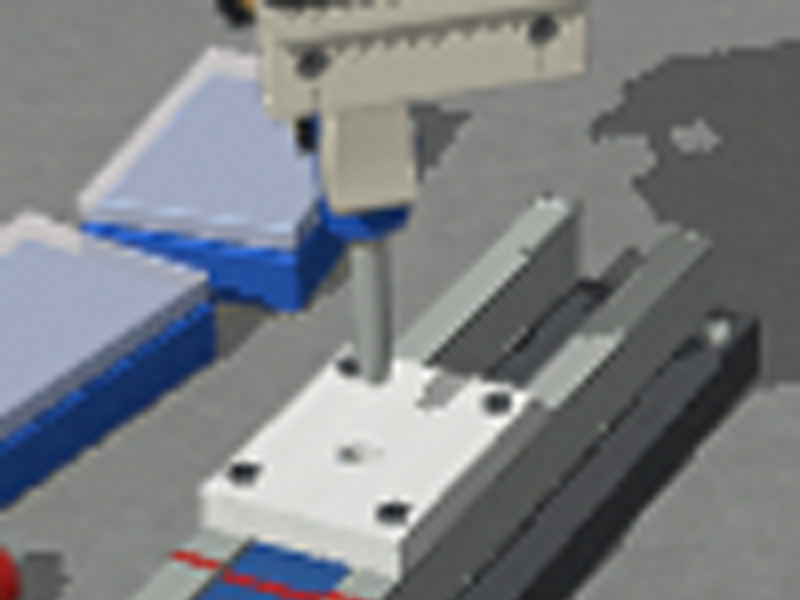

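```bash
python3 - <<'E'
from h import *
np.set_printoptions(precision=3,suppress=True)
im=cv2.imread('pics/side10.png').astype(int).sum(2)/3
for r in range(245,264,2): print(r,np.round(im[r,250:264]).astype(int))
for r in range(268,276): print(r,np.round(im[r,248:262]).astype(int))
T=np.array([.6158,.0847]); 
for z in(.0789,.0789+.04): print('vert',proj('side',[*T,z]))
for d in(0,-.002,-.004,-.006): print(d,proj('side',[*(T+.7071*d),.0789]))
for e in(.002,): print('jaw',e,proj('side',[*(T+.7071*e*np.array([-1,1])),.0789]))
E
```

```text
245 [ 48  49  50  76  93  96  99  87 116 136 135 135 134 132]
247 [ 49  52  73  99 149 146 133 105 109 137 137 136 134 135]
249 [ 61  75  90 101 151 149 134 105 107 137 135 134 133 131]
251 [ 98 100 135 130 148 148 135 109  98 132 133 132 133 131]
253 [130 130 134 135 144 148 137 112  97 134 131 130 132 140]
255 [132 133 131 130 137 148 138 113  93 136 132 141 164 165]
257 [132 133 133 137 133 148 140 114  88 142 165 165 164 166]
259 [125 143 180 147 141 148 140 114  95 169 170 170 166 160]
261 [197 232 146  77  89 147 135 112 132 234 226 225 230 233]
263 [225 225 224 225 227 226 201 201 229 225 224 224 222 140]
268 [220 221 221 223 223 223 222 223 223 220 218 219 221 221]
269 [221 221 222 224 222 224 225 227 227 220 219 220 221 221]
270 [221 222 224 222 210 211 198 206 219 225 220 221 221 221]
271 [222 223 223 220 169 116 163 192 203 197 218 220 220 220]
272 [222 222 222 220 179 147 155 196 210 212 221 220 221 222]
273 [220 222 221 222 224 224 223 223 221 221 221 221 222 221]
274 [221 221 220 220 219 221 222 222 220 221 221 223 220 221]
275 [220 220 219 218 219 220 222 220 221 222 223 221 220 221]
vert [[254.355 262.608]]
vert [[253.533 246.739]]
0 [[254.355 262.608]]
-0.002 [[255.254 262.449]]
-0.004 [[256.153 262.29 ]]
-0.006 [[257.05  262.132]]
jaw 0.002 [[254.585 263.074]]
```

Call:
apply_moves(increments=[0.0032, 0.0026, -0.014, 0, 0, 0, 0, 0, 0, 0, 0, 0])

```text
t: 19.45
eef_pos: [0.6196, 0.0889, 0.1447]
ee_rot: [3.133, -0.0, 2.362]
force: [-0.4, -0.4, -1.6]
width: 0.0233
```

Call:
apply_moves(increments=[0, 0, -0.005, 0, 0, 0])

```text
t: 19.53
eef_pos: [0.6206, 0.0894, 0.1415]
ee_rot: [3.13, 0.001, 2.363]
force: [-0.4, 0.3, -1.1]
width: 0.0232
```

Call:
apply_moves(increments=[-0.002, -0.0024, -0.003, -0.0082, 0.0081, 0, 0, 0, 0, 0, 0, 0])

```text
t: 19.7
eef_pos: [0.6179, 0.087, 0.1384]
ee_rot: [-3.14, 0.001, 2.364]
force: [-0.1, 0.1, 0.1]
width: 0.0233
```

Call:
apply_moves(increments=[0, 0, -0.004, 0, 0, 0])

```text
t: 19.78
eef_pos: [0.6184, 0.0871, 0.1353]
ee_rot: [-3.141, 0.002, 2.364]
force: [0.3, -0.2, -0.0]
width: 0.0236
```

Call:
apply_moves(increments=[0.0004, 0.0002, -0.003, 0, 0, 0])

```text
t: 19.87
eef_pos: [0.6186, 0.0873, 0.1321]
ee_rot: [-3.141, 0.002, 2.364]
force: [-0.5, -0.1, -0.9]
width: 0.0232
```

Call:
apply_moves(increments=[0, 0, -0.003, 0, 0, 0])

```text
t: 19.95
eef_pos: [0.6188, 0.0874, 0.1291]
ee_rot: [-3.142, 0.002, 2.364]
force: [0.1, 0.3, 1.2]
width: 0.0232
```

Call:
apply_moves(increments=[0, 0, -0.003, 0, 0, 0])

```text
t: 20.03
eef_pos: [0.619, 0.0875, 0.126]
ee_rot: [3.141, 0.002, 2.364]
force: [0.5, 0.6, 0.5]
width: 0.023
```

Call:
apply_moves(increments=[0, 0, -0.003, 0, 0, 0])

```text
t: 20.12
eef_pos: [0.619, 0.0875, 0.1228]
ee_rot: [3.141, 0.002, 2.364]
force: [-0.8, 0.5, -0.0]
width: 0.0234
```

Call:
apply_moves(increments=[0, 0, -0.003, 0, 0, 0])

```text
t: 20.2
eef_pos: [0.6191, 0.0875, 0.1195]
ee_rot: [3.141, 0.002, 2.364]
force: [-0.8, 0.2, -0.6]
width: 0.0231
```

Call:
apply_moves(increments=[0, 0, -0.003, 0, 0, 0])

```text
t: 20.28
eef_pos: [0.619, 0.0875, 0.1161]
ee_rot: [3.141, 0.002, 2.364]
force: [-0.1, 0.9, -1.1]
width: 0.0232
```

Call:
apply_moves(increments=[0, 0, -0.004, 0, 0, 0, 0, 0, -0.004, 0, 0, 0])

```text
t: 20.45
eef_pos: [0.6189, 0.0878, 0.1075]
ee_rot: [3.141, 0.002, 2.364]
force: [0.2, 1.9, -0.6]
width: 0.0229
```

Call:
apply_moves(increments=[0, 0, -0.004, 0, 0, 0, 0, 0, -0.004, 0, 0, 0])

```text
t: 20.62
eef_pos: [0.6188, 0.0879, 0.0986]
ee_rot: [3.141, 0.001, 2.364]
force: [-0.7, 1.1, -0.1]
width: 0.0233
```

Call:
apply_moves(increments=[0, 0, -0.003, 0, 0, 0], force=50)

```text
t: 20.7
eef_pos: [0.6186, 0.0879, 0.0949]
ee_rot: [3.141, 0.001, 2.364]
force: [-1.6, 0.3, 0.2]
width: 0.0228
```

Call:
apply_moves(increments=[0, 0, -0.003, 0, 0, 0])

```text
t: 20.78
eef_pos: [0.619, 0.0879, 0.0919]
ee_rot: [3.141, 0.002, 2.364]
force: [-3.0, 2.0, 15.3]
width: 0.0229
```

Call:
apply_moves(increments=[0, 0, -0.003, 0, 0, 0])

```text
t: 20.87
eef_pos: [0.6196, 0.0882, 0.0901]
ee_rot: [3.14, 0.003, 2.365]
force: [-6.6, 3.6, 17.3]
width: 0.0231
```

Call:
apply_moves(increments=[0, 0, -0.003, 0, 0, 0])

```text
t: 20.95
eef_pos: [0.6197, 0.0884, 0.0886]
ee_rot: [3.139, 0.003, 2.365]
force: [-9.0, 3.1, 17.8]
width: 0.0233
```

Call:
apply_moves(increments=[-0.001, -0.0005, -0.003, 0, 0, 0])

```text
t: 21.03
eef_pos: [0.6193, 0.0881, 0.0873]
ee_rot: [3.138, 0.004, 2.366]
force: [-5.0, 1.8, 15.7]
width: 0.023
```

Call:
apply_moves(increments=[-0.0005, -0.0003, -0.003, 0, 0, 0])

```text
t: 21.12
eef_pos: [0.6192, 0.0882, 0.0861]
ee_rot: [3.137, 0.005, 2.367]
force: [-5.6, 2.9, 15.0]
width: 0.0231
```

Call:
apply_moves(increments=[-0.0006, -0.0004, -0.0025, 0, 0, 0])

```text
t: 21.2
eef_pos: [0.6191, 0.0881, 0.0855]
ee_rot: [3.135, 0.006, 2.368]
force: [-6.0, 2.8, 15.2]
width: 0.0231
```

Call:
apply_moves(increments=[-0.0006, -0.0004, -0.002, 0, 0, 0])

```text
t: 21.28
eef_pos: [0.6189, 0.0881, 0.0852]
ee_rot: [3.134, 0.007, 2.369]
force: [-5.5, 2.4, 15.3]
width: 0.0234
```

Call:
apply_moves(increments=[-0.0004, -0.0003, -0.0025, 0, 0.008, 0])

```text
t: 21.37
eef_pos: [0.619, 0.088, 0.0849]
ee_rot: [3.138, 0.003, 2.37]
force: [-7.6, 2.3, 22.1]
width: 0.023
```

Call:
apply_moves(increments=[-0.0004, -0.0003, -0.0025, 0, 0.003, 0])

```text
t: 21.45
eef_pos: [0.6192, 0.088, 0.0849]
ee_rot: [3.139, 0.002, 2.371]
force: [-9.5, 3.3, 22.2]
width: 0.0228
```

Call:
apply_moves(increments=[-0.0006, -0.0002, -0.0035, 0, 0, 0])

```text
t: 21.53
eef_pos: [0.6193, 0.088, 0.0848]
ee_rot: [3.137, 0.003, 2.372]
force: [-13.5, 2.6, 35.8]
width: 0.0233
```

```bash
python3 - <<'E'
from h import *
s=arm.get_state(); print(np.round(s['eef_pos'],4),s['force'])
save('side','side11.png')
cv2.imwrite('pics/crop11.png',cv2.resize(cv2.imread('pics/side11.png')[235:310,210:310],(800,600),interpolation=cv2.INTER_CUBIC))
E
```

```text
[0.6193 0.088  0.0848] [-13.53366163   2.61361567  35.75051102]
```

View pics/crop11.png

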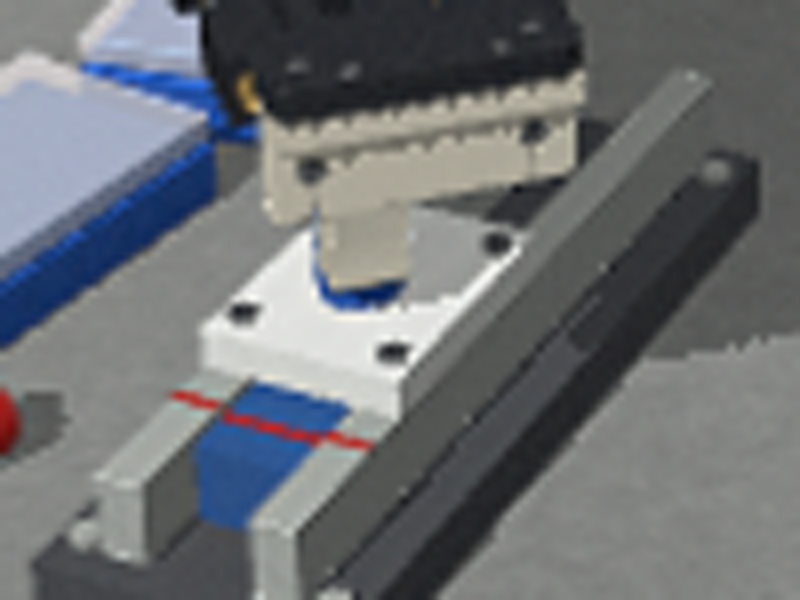

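The head sits on the bridge (crop (360,295)). The force rose from 15 to 36 N with no further travel, so the pin is seated. Release and back off.

Call:
apply_moves(increments=[-0.0003, 0, 0.0005, 0, 0, 0, 0, 0, 0, 0, 0, 0, 0, 0, 0, 0, 0, 0, 0, 0, 0, 0, 0, 0, 0, 0, 0, 0, 0, 0, 0, 0, 0, 0, 0, 0], hand=0.4)

```text
t: 22.08
eef_pos: [0.6197, 0.0877, 0.0866]
ee_rot: [3.135, 0.005, 2.373]
force: [-0.9, -0.3, -0.2]
width: 0.0518
```

Call:
apply_moves(increments=[0, 0, 0.015, 0, 0, 0, 0, 0, 0.03, 0, 0, 0, 0, 0, 0.03, 0, 0, 0, 0, 0, 0.03, 0, 0, 0, -0.02, -0.03, 0.01, 0, 0, 0, -0.02, -0.035, 0, 0, 0, 0, -0.02, -0.035, 0, 0, 0, 0, -0.02, -0.035, 0, 0, 0, 0, -0.01, -0.035, 0, 0, 0, 0, 0, -0.035, 0, 0, 0, 0, 0, -0.03, 0, 0, 0, 0, 0, 0, 0, 0, 0, 0, 0, 0, 0, 0, 0, 0])

```text
t: 23.17
eef_pos: [0.5221, -0.1569, 0.2013]
ee_rot: [-3.14, 0.004, 2.375]
force: [0.1, 1.3, -1.0]
width: 0.0523
```

```bash
python3 red.py 12; python3 - <<'E'
from h import *
s=cv2.resize(cv2.imread('pics/side12.png')[170:410,190:430],(400,400),interpolation=cv2.INTER_CUBIC)
t=cv2.resize(cv2.imread('pics/top12.png')[180:280,170:420],(800,320),interpolation=cv2.INTER_CUBIC)
z=cv2.resize(cv2.imread('pics/side12.png')[240:315,210:310],(400,300),interpolation=cv2.INTER_CUBIC)
s=cv2.resize(s,(280,280)); z=z[:280]
cv2.imwrite('pics/crop12b.png',np.vstack([t,cv2.copyMakeBorder(np.hstack([s,z]),0,0,0,120,cv2.BORDER_CONSTANT)]))
E
```

```text
side rail- 50.33 9
side carrier 50.68 9
side rail+ 50.19 9
top rail- None 0
top carrier None 0
top rail+ None 0
23.27 [ 0.5224 -0.1557  0.2012] [-3.14   0.004  2.377] [ 0.3 -0.7 -0.3]
```

View pics/crop12b.png

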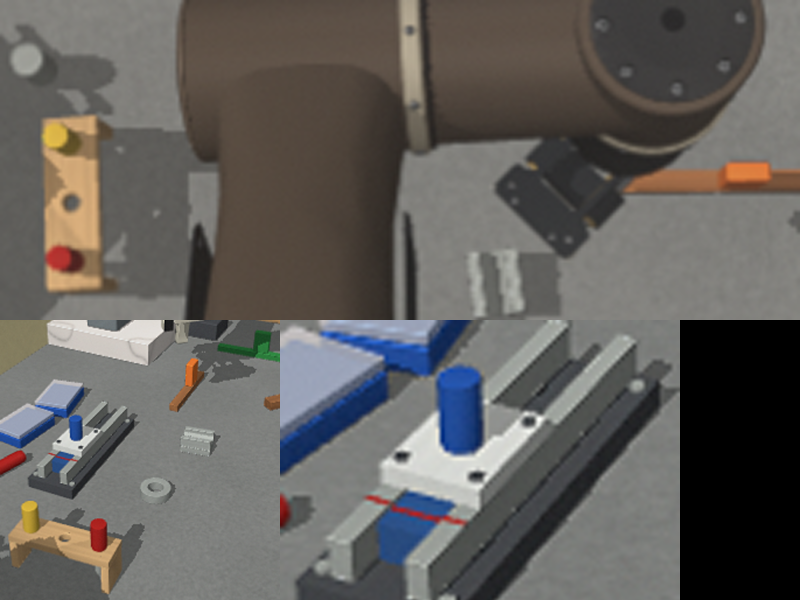

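The blue pin stands upright and flush on the bridge. The stick lies flat on the table, clear of the fixture, and the red and yellow pins are still in the rack. I'll check the head height by number, then hand in.

```bash
python3 - <<'E'
from h import *
im=cv2.imread('pics/side12.png').astype(int); c=im[245:285,240:275]; M=(c[...,0]>c[...,2]+50)&(c[...,0]>c[...,1]+30); v,u=np.nonzero(M)
print('head px',u.mean()+240,v.mean()+245,v.min()+245,v.max()+245)
print('pred centre, top, bottom',proj('side',[[.6159,.0843,.08],[.6159,.0843,.102],[.6159,.0843,.058]]))
s=arm.get_state(); print(s['t'],s['force'],s['width']); print(arm.job_done())
E
```

```text
head px 251.4904458598726 259.343949044586 245 284
pred centre, top, bottom [[254.38799218 262.07979634]
 [253.94023124 253.41757809]
 [254.8251452  270.57081037]]
23.2667 [ 0.27137866 -0.73518738 -0.29161525] 0.052507162205980576
the job is handed in; nothing more can be done
None
```

The job is done and handed in at 23.3 s of the 72 s allowed; no verdict came back.

- **Carrier:** I used the smaller orange push stick to feed the carrier in. At the end the side camera put its red line 0.4 mm past the rail lines. The top camera had shown about 0.25 mm just after the stick was withdrawn.
- **Stick:** It lies flat on the table, clear of the fixture. It is not exactly where it started.
- **Pin:** The blue-headed pin went through the bridge and carrier holes almost freely. The plug took about 15 to 18 N over roughly 8 mm. Then the force rose to 36 N with no further travel, so I took the pin as home, released it and backed off.
- **Last pictures:** They show the blue head upright and flush on the bridge. The red and yellow pins are still in the rack, and the other parts in view have not visibly moved.

**Checks that failed or disagreed:**
- The last numeric check of the head height settled nothing, because its blue mask also took in the blue case and the carrier. That the head is flush rests on the force stop, the travel and the picture.
- My first reading of how far the stick had pushed, taken from the arm position, was about 2.5 mm off the red lines. I went by the red lines.
- After the pin went in, the arm hid the red lines from the top camera, so the final alignment check is from the side camera only.

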